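# Cover the tasting pots with their own lids

## Robot

A 6-joint arm with a two-finger parallel gripper is mounted at the origin on the work surface. World frame = base frame: x ahead of the robot, y to its left, z up, the work surface at z = 0. Lengths are in m, angles in degrees, forces in N, time in s.
With the tool pointing down it reaches from about 0.225 to 0.725 m from the base axis. Payload 3.1 kg.
Tool frame: the origin (TCP) lies midway between the tips of the shut fingers; the grasp point (between the pads) lies env.tcp_to_grasp behind it (env.tcp_to_grasp is the distance from the TCP to the grasp point, in m); z points along the fingers, y is the line along which they close (so a half turn about z gives the same grasp; the last joint's range is limited). The gripper opens to 85 mm and grips with 20 to 120 N. Pads are 22 mm wide; open, the fingers measure 114 mm over their backs; the gripper's body (76 mm by 85 mm) begins 54 mm behind the grasp point. The pads swing forward as they close: fully open they stand 13 mm farther back than shut.
Start: joints at [62.693, 2.75, 5.684, 92.934, 0, 82.678], TCP at [0.179, 0.493, 0.231] pointing down, gripper open.
Joint ranges: [-166.93, 166.93], [-56.73, 111.36], [-69.38, 81.34], [-121.58, 131.49], [-85.45, 84.26], [-180, 180]. Speed limits (degrees/s): [159.86, 159.86, 180, 180, 180, 180].

## Interface

Orientations are given as a 3x3 rotation matrix whose columns are the frame's x, y, z axes.
In Python, from workcell import env gives the robot as it stands.
- The arm moves only by the tool step_arm, never from a script. Its argument "series" is a list of rows, each a list of 6 numbers: the shift along the world's x, y, z in m, then the turn, a rotation vector about the world's x, y, z in rad. In form: [[tx, ty, tz, rx, ry, rz], ...]. A call has 1 to 12 rows; each row shifts and turns the commanded pose from where the row before left it; what a row does not reach is not made up. A row lasts 1/8 s, in which the tool goes at most 62.5 mm and 10.7 degrees, less where a joint would pass 70% of its speed; a pose out of reach is approached as far as the arm can. A call with a gripper value outside its range is refused whole. "fingers" is the finger opening in m, from 0 to 0.0854, set as the call begins (left out, the last holds). The fingers move at their own pace and stop on an object; the grip force is fixed at half the most. Time passes only in rows, so rows that do not move let the fingers close. It gives the time, the measured TCP pose, the force, the opening and the grip force at its end, in the units of the state.
- env.get_state(): the state, without advancing time (a new reading comes with each control period).
- env.camera(name): name is "scene" or "top" or "wrist"; returns a dict with "frame" (480x640x3 uint8, red, green, blue), "K" (3x3 intrinsics, pixels), "dist" ([k1, k2, p1, p2, k3] as OpenCV has them; the pictures are not rectified), "extrinsics" (4x4, takes a point from camera to world coordinates). Camera axes: x right, y up, looking along -z (the intrinsics and any distortion apply to the point x, -y, -z); pixel columns grow to the right and rows downward; lengths in m; the calibration is good to about 2 mm. A picture is of the moment at which its call begins. There is no depth.
- env.close_job(): hands the job in; it is judged then, once.
The state is a dict: "time_s": time; "qpos": joint angles; "dq": joint speeds; "effort": joint torques, N m; "tcp_pos": TCP position; "ee_rot": TCP orientation; "force": force on the tool from outside, world axes, zero at the start; "ft_torque": the same for the moment, N m; "width": finger opening in m; "grasp_force": force on a finger pad.
Only numpy, scipy, OpenCV 4.12 (cv2) and the standard library are available. Lean on these libraries where they do the work, as an engineer would, in place of code of your own. Each camera call takes 0.05 s, during which the arm holds its last target. There are 200 camera calls.

## Task

The cheese tasting is over: cover each of the four stoneware pots on the counter with its own lid, the one of the same colour and shape, so that every lid sits centred and level on its pot's rim. Set the lids down gently without dropping them, and leave the pots and the other things on the counter where they stand.

Things in the scene. Friction and masses are not known exactly. Their poses are not given: they have to be found in the camera images.
- pot_cream: pale cream round stoneware pot, 110 mm across outside and 70 mm high, wall 5 mm (mouth 100 mm across), open at the top, loose on the counter, holding diced yellow cheese. Origin at the centre of its underside; z up.
- knob_cream (a point): middle of the knob of the loose pale cream round lid: slab 118 mm across, 8 thick; under it a boss 84 mm across, 8 deep, that stands on the counter and enters its pot's mouth with 8 mm play; on top an upright cylindrical knob 26 mm across, 30 tall. The point is 31 mm above the boss's bottom, 23 above the slab's underside (which rests on the pot's rim), 15 below the knob's top. z up.
- pot_blue: dark blue round stoneware pot, 92 mm across outside and 78 mm high, wall 5 mm (mouth 82 mm across), open at the top, loose on the counter, holding small red tomatoes. Origin at the centre of its underside; z up.
- knob_blue (a point): middle of the knob of the loose dark blue round lid: slab 100 mm across, 8 thick; under it a boss 66 mm across, 8 deep, that stands on the counter and enters its pot's mouth with 8 mm play; on top an upright cylindrical knob 26 mm across, 30 tall. The point is 31 mm above the boss's bottom, 23 above the slab's underside (which rests on the pot's rim), 15 below the knob's top. z up.
- pot_terracotta: red-brown terracotta round stoneware pot, 76 mm across outside and 60 mm high, wall 5 mm (mouth 66 mm across), open at the top, loose on the counter, holding green olives. Origin at the centre of its underside; z up.
- knob_terracotta (a point): middle of the knob of the loose red-brown terracotta round lid: slab 84 mm across, 8 thick; under it a boss 50 mm across, 8 deep, that stands on the counter and enters its pot's mouth with 8 mm play; on top an upright cylindrical knob 26 mm across, 30 tall. The point is 31 mm above the boss's bottom, 23 above the slab's underside (which rests on the pot's rim), 15 below the knob's top. z up.
- pot_green: green oblong stoneware pot, 110 mm (x) by 80 mm (y) outside and 64 mm high, wall 5 mm (mouth 100 by 70 mm), open at the top, loose on the counter, holding walnuts. Origin at the centre of its underside; x along its long side, z up.
- knob_green (a point): middle of the bar grip of the loose green oblong lid: slab 118 (x) by 88 mm (y), 8 thick; under it a boss 84 by 54 mm, 8 deep, that stands on the counter and enters its pot's mouth with 8 mm play; on top a bar 56 long (x), 18 wide (y), 30 tall. The point is 31 mm above the boss's bottom, 23 above the slab's underside (which rests on the rim), 15 below the bar's top. Either way round fits.
There are look-alikes about, which are no part of the job. Leave any pink look-alike of the pot_green alone.

How it is judged:
By the outcome, as a careful person would: the job done as asked, in the order asked, and still so for the second after the job is handed in, with the robot touching nothing.
It also fails if it takes over 120 s, if anything falls off the work surface, if the arm or the gripper's body presses on something with over 40 N, if the wrist force passes 120 N, or if a joint passes its speed limit or range.

## Working session

There is one attempt and no reset: what is moved stays moved. The work goes in short steps, Python scripts to look and compute and a tool call to move; the robot and the scene stay as the last step left them, time stands still between calls to the robot, and variables do not carry over. Pictures are saved under pics/ and viewed, at most 15 in all, crops included, and the job is handed in when it is done.

Besides the shell and the picture viewer there is one more tool, called after "Request:" by a JSON object that holds its "fn" and its "kwargs". step_arm: Moves the arm, as the interface text tells. Its arguments: {"type":"object","properties":{"series":{"type":"array","items":{"type":"array","items":{"type":"number"}}},"fingers":{"type":"number"}},"required":["series"]}

```bash
ls; mkdir -p pics
python3 - <<'E'
from workcell import env
import cv2,pickle
print(env.tcp_to_grasp, env.get_state())
for n in("scene","top"):
    c=env.camera(n); pickle.dump(c,open(f"{n}0.pkl","wb")); cv2.imwrite(f"pics/{n}0.png",c["frame"][:,:,::-1]); print(n,c["K"],c["dist"],c["extrinsics"])
E
```

```text
pics
0.0187 {'time_s': 0.0, 'qpos': array([6.26957052e+01, 2.79150401e+00, 5.58937584e+00, 9.29348459e+01,
       3.00803526e-04, 8.26767102e+01]), 'dq': array([-0.06554776, -0.00714344, -0.14363117,  0.04085043, -0.01194506,
       -0.00832893]), 'effort': array([ 1.56306328e-04, -3.38776481e+01,  3.20018113e+01,  2.00817164e-02,
       -1.09514613e-04, -4.08055627e-06]), 'tcp_pos': array([0.17912144, 0.49282303, 0.23011022]), 'ee_rot': array([[-9.39805785e-01,  3.41707292e-01, -1.10129317e-03],
       [ 3.41708926e-01,  9.39803441e-01, -2.12187904e-03],
       [ 3.09937566e-04, -2.37047590e-03, -9.99997142e-01]]), 'force': array([0.03587357, 0.67609245, 0.10278093]), 'ft_torque': array([ 0.00168406, -0.0467063 , -0.00524558]), 'grasp_force': 0.0, 'width': 0.08564927805585686}
scene [[464.4310281    0.         319.19115628]
 [  0.         464.4310281  244.71932596]
 [  0.           0.           1.        ]] [-0.08373929  0.          0.          0.          0.        ] [[ 0.4530262  -0.48803269  0.74605051  1.17196752]
 [ 0.89149195  0.25087126 -0.37723429 -0.37125801]
 [-0.00305996  0.83599504  0.54872846  0.56888883]
 [ 0.          0.          0.          1.        ]]
top [[568.06818921   0.         314.12022519]
 [  0.         568.06818921 240.90334221]
 [  0.           0.           1.        ]] [-0.0602486  0.         0.         0.         0.       ] [[ 0.02599628  0.99637674 -0.08097889  0.34357414]
 [-0.9994057   0.02406982 -0.02467581 -0.01773661]
 [-0.02263726  0.08157224  0.99641032  1.5675445 ]
 [ 0.          0.          0.          1.        ]]
```

View pics/top0.png

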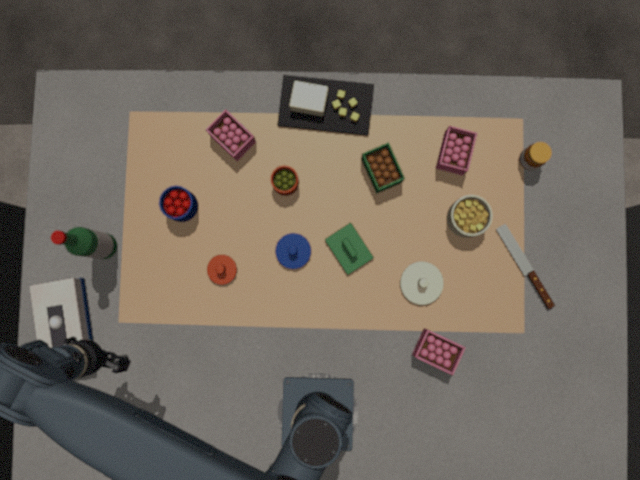

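View pics/scene0.png

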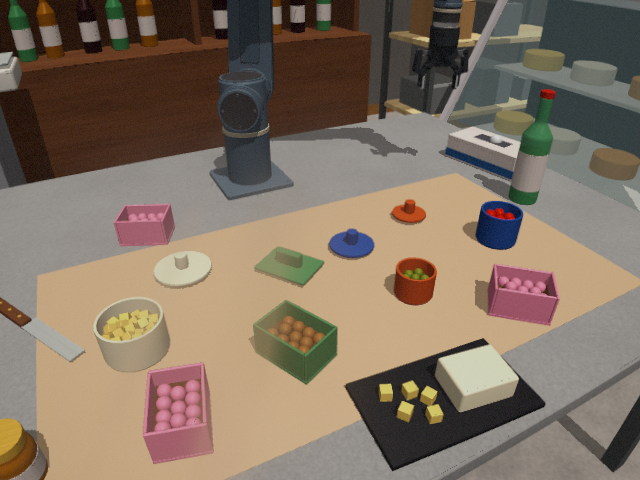

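The top view shows these pots: cream (470,216), blue (178,203), terracotta (285,180) and green oblong with walnuts (382,168). The lids are cream (422,284), blue (293,251), terracotta (222,270) and green (349,249). The pink boxes at (232,135), (457,151) and (440,352) are the look-alikes, since their colour is wrong. That leaves the green one at (382,168) as pot_green. Next I'll measure and confirm it in a crop.

```bash
cat > h.py <<'E'
import numpy as np,cv2,pickle
def proj(c,u,z):
    """pixels -> world points on the plane z"""
    u=np.asarray(u,float).reshape(-1,1,2); n=cv2.undistortPoints(u,c["K"],np.array(c["dist"]))[:,0]
    T=c["extrinsics"]; d=np.c_[n[:,0],-n[:,1],-np.ones(len(n))]@T[:3,:3].T; o=T[:3,3]
    return o+d*((z-o[2])/d[:,2])[:,None]
def pix(c,P):
    T=np.linalg.inv(c["extrinsics"]); p=np.asarray(P,float).reshape(-1,3)@T[:3,:3].T+T[:3,3]
    return cv2.projectPoints(p*[1,-1,-1],np.zeros(3),np.zeros(3),c["K"],np.array(c["dist"]))[0][:,0]
RNG={"blue":((105,110,40),(130,255,255)),"terracotta":((0,150,60),(13,255,255)),"green":((50,70,30),(80,255,255)),"cream":((15,5,110),(45,75,255))}
def blob(c,col,at,r=40):
    h=cv2.cvtColor(c["frame"],cv2.COLOR_RGB2HSV); m=cv2.inRange(h,*[np.array(x) for x in RNG[col]])
    w=np.zeros_like(m); cv2.circle(w,tuple(int(v) for v in at),r,255,-1); m&=w
    k=max(cv2.findContours(m,cv2.RETR_EXTERNAL,cv2.CHAIN_APPROX_NONE)[0],key=cv2.contourArea)
    return cv2.convexHull(k)
E
python3 - <<'E'
from h import *
c=pickle.load(open("top0.pkl","rb"))
pots={"cream":((470,216),.07),"blue":((178,203),.078),"terracotta":((285,180),.06),"green":((382,168),.064)}
lids={"cream":(422,284),"blue":(293,251),"terracotta":(222,270),"green":(349,249)}
f=c["frame"].copy()
for n in pots:
    for s,(p,z) in {"pot":pots[n],"lid":(lids[n],.016)}.items():
        k=blob(c,n,p,28); w=proj(c,k[:,0],z)[:,:2].astype(np.float32)*1000
        if n=="green": r=cv2.minAreaRect(w); print(n,s,np.round(r[0]),np.round(r[1]),round(r[2],1))
        else:
            (q,rad)=cv2.minEnclosingCircle(w); print(n,s,np.round(q),round(2*rad,1), cv2.contourArea(w)**.5*1.128)
        cv2.polylines(f,[k],True,(255,0,255),1)
print(c["frame"][[216,284,284],[452,405,410]])
cv2.imwrite("pics/crop0.png",cv2.resize(f[100:320,140:510,::-1],(800,476)))
E
```

```text
cream pot [ 546. -396.] 115.8 113.12233741288782
cream lid [ 363. -274.] 123.8 121.12843719733011
blue pot [556. 387.] 97.1 89.31841062239067
blue lid [441.  78.] 93.3 91.52085870276377
terracotta pot [628. 104.] 78.8 73.6741953211681
terracotta lid [385. 274.] 80.5 78.19505207395308
green pot [ 668. -158.] [110.  81.] 24.7
green lid [451. -74.] [114.  83.] 34.3
[[144 143 124]
 [165 167 150]
 [166 168 151]]
```

View pics/crop0.png

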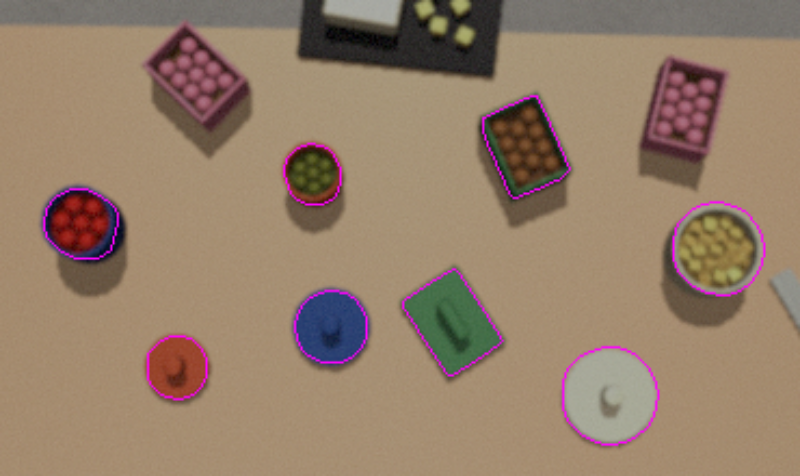

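The crop's outlines match the given sizes. The walnut-filled green box at crop (525,147) is pot_green, and the others of that shape are pink. I'll go above the terracotta lid first.

Request:
{"fn": "step_arm", "kwargs": {"series": [[0.034,-0.036,0,0,0,0],[0.034,-0.036,0,0,0,0],[0.034,-0.036,0,0,0,0],[0.034,-0.036,0,0,0,0],[0.034,-0.037,0,0,0,0],[0.036,-0.038,0,0,0,0],[0,0,0,0,0,0],[0,0,0,0,0,0]], "fingers": 0.08}}

```text
time_s: 1.1
tcp_pos: [0.3851, 0.2743, 0.2308]
ee_rot: [[-0.94, 0.342, -0.001], [0.342, 0.94, -0.0], [0.001, -0.001, -1.0]]
force: [-0.8, -0.7, -0.0]
width: 0.08
grasp_force: 0.0
```

```bash
cat > look.py <<'E'
import sys
from h import *
from workcell import env
c=env.camera("wrist"); n=sys.argv[1]; pickle.dump(c,open(n+".pkl","wb")); cv2.imwrite(f"pics/{n}.png",c["frame"][:,:,::-1])
print(c["extrinsics"].round(3)); s=env.get_state(); print(s["time_s"],s["tcp_pos"],s["ee_rot"].round(3),s["force"].round(1),s["width"])
E
python3 look.py w1
```

```text
[[ 0.342 -0.896 -0.283  0.312]
 [ 0.94   0.326  0.104  0.301]
 [-0.001 -0.301  0.954  0.373]
 [ 0.     0.     0.     1.   ]]
1.15 [0.38475555 0.27477    0.2309772 ] [[-0.94   0.341 -0.001]
 [ 0.341  0.94   0.   ]
 [ 0.001 -0.    -1.   ]] [ 0.2 -0.2 -0.5] 0.08002066725234123
```

View pics/w1.png

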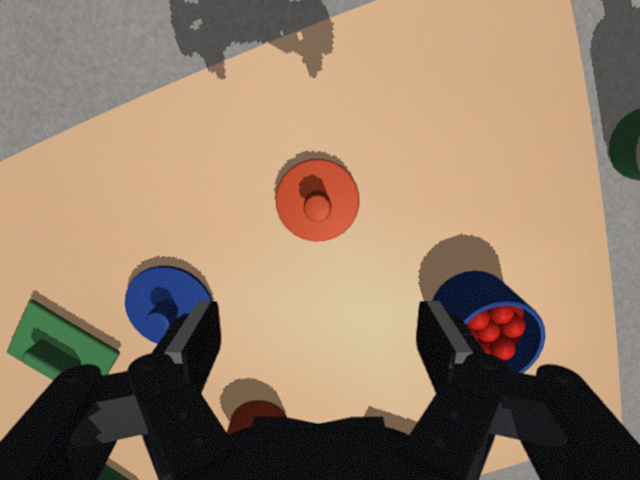

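The wrist view shows the terracotta lid clear at (317,200), between and ahead of the fingers. Part of the blue lid is visible at (168,305), and the blue pot at (490,320).

Run:
```python
from h import *
c=pickle.load(open("w1.pkl","rb"))
def m(n,p,z,r=60):
    w=proj(c,blob(c,n,p,r)[:,0],z)[:,:2].astype(np.float32)*1000
    q,rad=cv2.minEnclosingCircle(w); print(n,q,2*rad,cv2.contourArea(w)**.5*1.128, w.min(0),w.max(0))
m("terracotta",(317,200),.016); print(proj(c,[[317,207]],.046))
```

```text
terracotta (382.6817932128906, 273.534423828125) 82.39481353759766 81.40153594946949 [341.95792 232.94788] [423.7237  314.12262]
[[0.38216149 0.27400752 0.046     ]]
```

Request:
{"fn": "step_arm", "kwargs": {"series": [[-0.002,-0.001,-0.05,0,0,0],[0,0,-0.05,0,0,0],[0,0,-0.05,0,0,0],[0,0,-0.03,0,0,0],[0,0,-0.018,0,0,0],[0,0,-0.013,0,0,0],[0,0,0,0,0,0]]}}

```text
time_s: 2.02
tcp_pos: [0.3821, 0.2737, 0.0195]
ee_rot: [[-0.94, 0.34, -0.002], [0.34, 0.94, -0.001], [0.001, -0.001, -1.0]]
force: [0.1, 1.0, -0.4]
width: 0.0801
grasp_force: 0.0
```

Request:
{"fn": "step_arm", "kwargs": {"series": [[0,0,0,0,0,0],[0,0,0,0,0,0],[0,0,0,0,0,0],[0,0,0,0,0,0],[0,0,0,0,0,0],[0,0,0,0,0,0],[0,0,0,0,0,0],[0,0,0,0,0,0]], "fingers": 0.015}}

```text
time_s: 3.02
tcp_pos: [0.3843, 0.2737, 0.0214]
ee_rot: [[-0.94, 0.342, 0.002], [0.342, 0.94, 0.001], [-0.001, 0.001, -1.0]]
force: [-0.4, -0.9, 6.0]
width: 0.0244
grasp_force: 59.2
```

Request:
{"fn": "step_arm", "kwargs": {"series": [[0,0,0.01,0,0,0],[0,0,0.04,0,0,0],[0,0,0.05,0,0,0],[0.02,-0.014,0.05,0,0,0],[0.032,-0.022,0.05,0,0,0],[0.035,-0.024,0.03,0,0,0],[0.035,-0.024,0,0,0,0],[0.035,-0.024,0,0,0,0],[0.035,-0.024,0,0,0,0],[0.033,-0.024,0,0,0,0],[0.021,-0.014,0,0,0,0],[0,0,0,0,0,0]]}}

```text
time_s: 4.53
tcp_pos: [0.6296, 0.1022, 0.2478]
ee_rot: [[-0.939, 0.344, -0.003], [0.344, 0.939, -0.0], [0.003, -0.001, -1.0]]
force: [-0.7, -0.4, -1.3]
width: 0.0243
grasp_force: 59.0
```

```bash
python3 look.py w2
```

```text
[[ 0.344 -0.896 -0.281  0.557]
 [ 0.939  0.328  0.104  0.129]
 [-0.002 -0.3    0.954  0.391]
 [ 0.     0.     0.     1.   ]]
4.575 [0.62874415 0.10321892 0.24838707] [[-0.939  0.343 -0.003]
 [ 0.343  0.939  0.   ]
 [ 0.003 -0.001 -1.   ]] [-0.2  0.6 -0.6] 0.024079678006462896
```

View pics/w2.png

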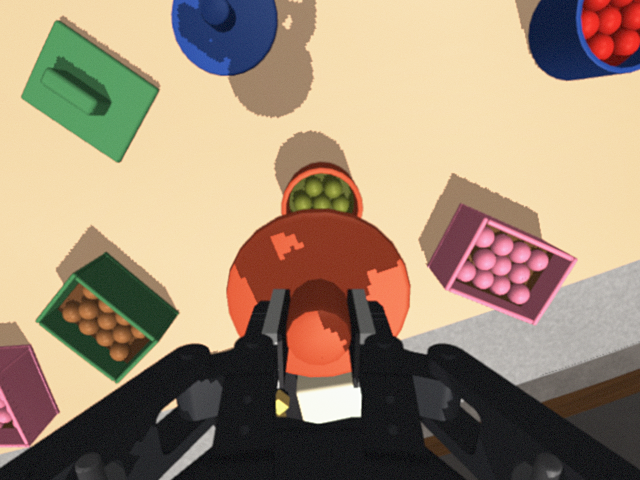

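The held lid at (318,290) covers the front of the terracotta pot. The pot's near rim arc still shows from (283,205) to (362,205), and the green pot is fully visible at (107,318).

```bash
cat >> h.py <<'E'
from scipy.optimize import least_squares
def ring(c,mask,z,R):
    """centre of a rim ring of mean radius R (m) from mask pixels"""
    v,u=np.nonzero(mask); w=proj(c,np.c_[u,v],z)[:,:2]
    f=lambda p:np.hypot(*(w-p).T)-R
    g=least_squares(f,w.mean(0),loss="soft_l1",f_scale=.002); q=least_squares(lambda p:np.hypot(*(w-p[:2]).T)-p[2],[*g.x,R],loss="soft_l1",f_scale=.002)
    return g.x*1000,q.x*1000,np.sqrt(np.mean(f(g.x)**2))*1000,len(w)
def win(sh,u0,u1,v0,v1):
    m=np.zeros(sh[:2],np.uint8); m[v0:v1,u0:u1]=255; return m
E
python3 - <<'E'
from h import *
c=pickle.load(open("w2.pkl","rb")); h=cv2.cvtColor(c["frame"],cv2.COLOR_RGB2HSV)
print(h[160:182,322].tolist(), h[200,278:296].tolist())
m=cv2.inRange(h,np.array((0,150,170)),np.array((14,255,255)))&win(m_:=h.shape,272,372,155,212)
print(ring(c,m,.06,.0355))
g=cv2.inRange(h,np.array((50,70,20)),np.array((85,255,255)))&win(h.shape,20,200,240,400)
print(h[345,60:90].tolist())
b=h[...,2]; gr=cv2.bitwise_and(g,g,mask=(b>70).astype(np.uint8)); print((gr>0).sum())
f=c["frame"].copy(); f[m>0]=(255,0,255); f[gr>0]=(255,0,255)
cv2.imwrite("pics/w2c.png",cv2.resize(f[140:400,20:380,::-1],(800,578),interpolation=0))
v,u=np.nonzero(gr);r=cv2.minAreaRect((proj(c,np.c_[u,v],.064)[:,:2]*1000).astype(np.float32));print(r)
E
```

```text
[[14, 92, 156], [13, 102, 138], [9, 143, 105], [8, 201, 90], [5, 174, 97], [7, 207, 90], [7, 187, 90], [6, 186, 133], [6, 181, 203], [6, 175, 241], [7, 170, 244], [7, 173, 246], [7, 178, 232], [13, 174, 164], [28, 133, 113], [34, 136, 107], [33, 137, 110], [32, 133, 107], [32, 138, 102], [32, 126, 101], [32, 136, 92], [31, 133, 73]] [[20, 69, 248], [20, 72, 246], [21, 72, 247], [14, 94, 235], [8, 157, 218], [6, 188, 231], [7, 182, 240], [7, 175, 245], [6, 177, 232], [6, 194, 147], [8, 186, 92], [23, 161, 81], [34, 133, 107], [32, 136, 101], [31, 146, 84], [32, 156, 59], [34, 150, 68], [32, 158, 84]]
(array([630.54836036, 104.88398562]), array([629.90688519, 105.11563215,  34.96042583]), np.float64(1.333851805056497), 636)
[[19, 78, 245], [20, 76, 245], [19, 75, 248], [19, 79, 249], [19, 86, 231], [31, 69, 177], [51, 90, 165], [63, 99, 154], [66, 115, 144], [65, 121, 120], [65, 112, 100], [65, 121, 78], [65, 116, 64], [65, 101, 63], [67, 140, 53], [64, 97, 63], [68, 109, 61], [63, 115, 60], [67, 109, 63], [70, 114, 56], [68, 115, 60], [65, 142, 54], [68, 108, 59], [64, 130, 57], [67, 111, 60], [66, 127, 58], [69, 121, 57], [64, 119, 58], [71, 121, 59], [61, 94, 60]]
1561
((661.32373046875, -141.41114807128906), (107.9003677368164, 119.86640167236328), 25.16623878479004)
```

View pics/w2c.png

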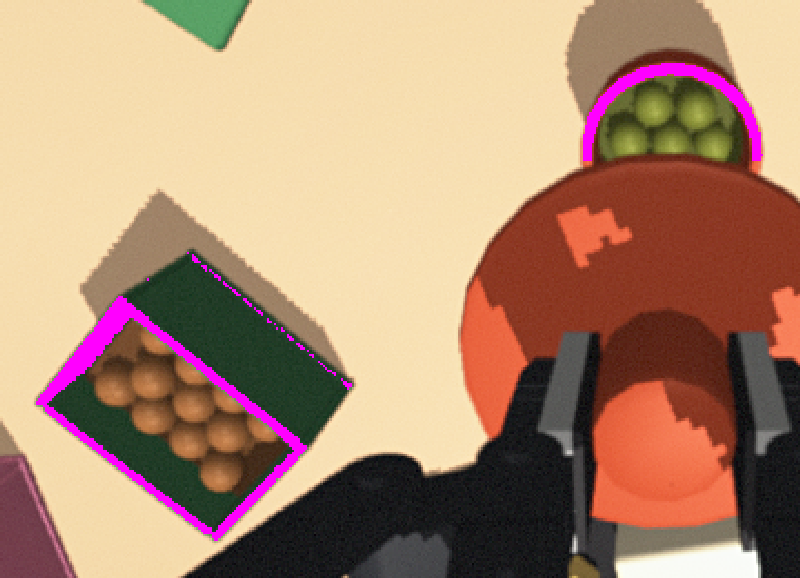

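Terracotta pot rim: centre (0.630, 0.105), from the near arc. In the crop the green pot's rim corners are (122,297), (305,447), (215,538) and (38,402).

Request:
{"fn": "step_arm", "kwargs": {"series": [[0.001,0.002,-0.04,0,0,0],[0,0,-0.04,0,0,0],[0,0,-0.04,0,0,0],[0,0,-0.025,0,0,0],[0,0,-0.014,0,0,0],[0,0,-0.008,0,0,0],[0,0,-0.003,0,0,0],[0,0,0,0,0,0],[0,0,0,0,0,0]]}}

```text
time_s: 5.7
tcp_pos: [0.6308, 0.1057, 0.0809]
ee_rot: [[-0.94, 0.342, 0.002], [0.342, 0.94, 0.0], [-0.002, 0.001, -1.0]]
force: [0.2, 0.9, -1.3]
width: 0.024
grasp_force: 59.0
```

Request:
{"fn": "step_arm", "kwargs": {"series": [[0,0,-0.002,0,0,0],[0,0,-0.002,0,0,0],[0,0,0,0,0,0]]}}

```text
time_s: 6.08
tcp_pos: [0.6298, 0.1056, 0.0752]
ee_rot: [[-0.94, 0.342, -0.001], [0.342, 0.94, -0.0], [0.001, -0.0, -1.0]]
force: [0.2, -1.1, -1.5]
width: 0.0238
grasp_force: 59.0
```

Run:
```python
from h import *
c=pickle.load(open("w2.pkl","rb"))
w=proj(c,[(20+u*.45,140+v*.45) for u,v in((122,297),(305,447),(215,538),(38,402))],.064)[:,:2]*1000
print(w.round(1),cv2.minAreaRect(w.astype(np.float32)),w.mean(0),[np.linalg.norm(w[i]-w[i-1]) for i in range(4)])
c=pickle.load(open("top0.pkl","rb"))
print(cv2.boxPoints(cv2.minAreaRect((proj(c,blob(c,"green",(382,168),28)[:,0],.064)[:,:2]*1000).astype(np.float32))))
```

```text
[[ 606.3 -145.9]
 [ 702.4 -102.7]
 [ 734.2 -171.9]
 [ 638.6 -216. ]] ((670.3035888671875, -158.9388427734375), (105.2944107055664, 77.23577117919922), 24.734399795532227) [ 670.37766518 -159.14349238] [np.float64(77.2357704125997), np.float64(105.2986959639215), np.float64(76.19943216090455), np.float64(105.2209936793956)]
[[ 601.0865   -143.76656 ]
 [ 635.0345   -217.7257  ]
 [ 735.06805  -171.80934 ]
 [ 701.12006   -97.850204]]
```

Request:
{"fn": "step_arm", "kwargs": {"series": [[0,0,-0.0015,0,0,0],[0,0,-0.001,0,0,0],[0,0,0,0,0,0]]}}

```text
time_s: 6.45
tcp_pos: [0.63, 0.1057, 0.0735]
ee_rot: [[-0.94, 0.342, 0.0], [0.342, 0.94, -0.0], [-0.0, 0.0, -1.0]]
force: [-1.3, -0.0, 1.5]
width: 0.0243
grasp_force: 59.2
```

Request:
{"fn": "step_arm", "kwargs": {"series": [[0,0,-0.001,0,0,0],[0,0,0,0,0,0]]}}

```text
time_s: 6.7
tcp_pos: [0.6301, 0.1056, 0.0734]
ee_rot: [[-0.94, 0.342, 0.001], [0.342, 0.94, -0.0], [-0.001, 0.0, -1.0]]
force: [-3.7, -0.6, 5.3]
width: 0.0241
grasp_force: 59.4
```

Request:
{"fn": "step_arm", "kwargs": {"series": [[0,0,0,0,0,0],[0,0,0,0,0,0],[0,0,0,0,0,0],[0,0,0,0,0,0]], "fingers": 0.06}}

```text
time_s: 7.2
tcp_pos: [0.63, 0.1057, 0.0719]
ee_rot: [[-0.94, 0.342, -0.0], [0.342, 0.94, -0.0], [0.0, -0.0, -1.0]]
force: [0.7, 0.1, -0.4]
width: 0.0598
grasp_force: 0.0
```

Request:
{"fn": "step_arm", "kwargs": {"series": [[0,0,0.02,0,0,0],[0,0,0.04,0,0,0],[0,0,0.05,0,0,0],[0,0,0.05,0,0,0],[0,0,0,0,0,0]]}}

```text
time_s: 7.82
tcp_pos: [0.6328, 0.1059, 0.2388]
ee_rot: [[-0.94, 0.342, 0.012], [0.342, 0.94, 0.001], [-0.011, 0.005, -1.0]]
force: [0.6, 0.8, -0.2]
width: 0.0598
grasp_force: 0.0
```

```bash
python3 look.py w3
python3 - <<'E'
from h import *
c=pickle.load(open("w3.pkl","rb"))
for n,p,z,r in(("green",(90,90),.016,85),("terracotta",(320,200),.068,75),("blue",(225,20),.016,80)):
    w=proj(c,blob(c,n,p,r)[:,0],z)[:,:2].astype(np.float32)*1000
    print(n,cv2.minEnclosingCircle(w)); 
    if n=="green": print(cv2.minAreaRect(w),cv2.boxPoints(cv2.minAreaRect(w)))
E
```

```text
[[ 0.342 -0.892 -0.295  0.558]
 [ 0.94   0.326  0.103  0.132]
 [ 0.004 -0.312  0.95   0.381]
 [ 0.     0.     0.     1.   ]]
7.875 [0.63168077 0.10577781 0.23550723] [[-0.94   0.342  0.006]
 [ 0.342  0.94   0.   ]
 [-0.006  0.003 -1.   ]] [-0.5  0.  -0.6] 0.060144955745005745
green ((450.4441223144531, -73.51094055175781), 70.92298889160156)
((450.41021728515625, -73.58541870117188), (116.69232177734375, 86.22431182861328), 34.40093994140625) [[ 377.911     -70.977844]
 [ 426.6261   -142.12189 ]
 [ 522.9094    -76.19299 ]
 [ 474.19434    -5.04895 ]]
terracotta ((628.3944702148438, 106.00801086425781), 41.651668548583984)
blue ((441.8115539550781, 78.12118530273438), 48.70872116088867)
```

View pics/w3.png

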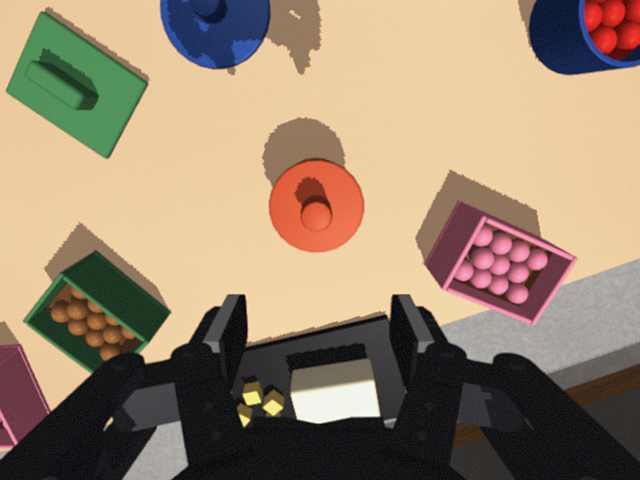

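The terracotta lid sits centred on its pot at (316,205), measured at (0.628, 0.106) and within 2 mm. The green lid is at (77,85): (0.450, -0.0735), long axis at 34.4°.

Request:
{"fn": "step_arm", "kwargs": {"series": [[-0.02,-0.02,0,0,0,0.12],[-0.026,-0.026,0,0,0,0.138],[-0.027,-0.027,0,0,0,0.138],[-0.027,-0.027,0,0,0,0.138],[-0.027,-0.027,0,0,0,0.138],[-0.027,-0.027,-0.02,0,0,0.138],[-0.026,-0.026,-0.04,0,0,0.14],[0,0,-0.04,0,0,0],[0,0,-0.04,0,0,0],[0,0,-0.02,0,0,0],[0,0,0,0,0,0],[0,0,0,0,0,0]]}}

```text
time_s: 9.38
tcp_pos: [0.4499, -0.0743, 0.0722]
ee_rot: [[-0.825, -0.566, -0.0], [-0.566, 0.825, 0.0], [0.0, 0.0, -1.0]]
force: [0.2, 0.7, 0.8]
width: 0.06
grasp_force: 0.0
```

Request:
{"fn": "step_arm", "kwargs": {"series": [[0,0.001,-0.02,0,0,0],[0,0,-0.02,0,0,0],[0,0,-0.012,0,0,0],[0,0,0,0,0,0]]}}

```text
time_s: 9.88
tcp_pos: [0.4497, -0.0732, 0.02]
ee_rot: [[-0.825, -0.566, -0.001], [-0.566, 0.825, 0.0], [0.001, 0.001, -1.0]]
force: [0.5, -0.3, 0.3]
width: 0.06
grasp_force: 0.0
```

Request:
{"fn": "step_arm", "kwargs": {"series": [[0,0,0,0,0,0],[0,0,0,0,0,0],[0,0,0,0,0,0],[0,0,0,0,0,0],[0,0,0,0,0,0],[0,0,0,0,0,0]], "fingers": 0.008}}

```text
time_s: 10.62
tcp_pos: [0.4511, -0.0738, 0.0213]
ee_rot: [[-0.825, -0.566, 0.002], [-0.566, 0.825, -0.001], [-0.001, -0.002, -1.0]]
force: [-0.4, -1.5, 4.2]
width: 0.0169
grasp_force: 59.6
```

Request:
{"fn": "step_arm", "kwargs": {"series": [[0,0,0.01,0,0,0],[0,0,0.04,0,0,0],[0,0,0.04,0,0,0],[0.02,-0.008,0.04,0,0,0],[0.033,-0.013,0,0,0,-0.043],[0.033,-0.013,0,0,0,-0.043],[0.033,-0.013,0,0,0,-0.043],[0.034,-0.013,0,0,0,-0.043],[0.034,-0.013,0,0,0,0],[0.0325,-0.0122,0,0,0,0],[0,0,0,0,0,0],[0,0,0,0,0,0]]}}

```text
time_s: 12.12
tcp_pos: [0.6683, -0.158, 0.1487]
ee_rot: [[-0.909, -0.416, -0.003], [-0.416, 0.909, 0.001], [0.003, 0.003, -1.0]]
force: [-0.3, 0.4, -2.4]
width: 0.0172
grasp_force: 59.2
```

```bash
python3 look.py w4
```

```text
[[-0.416 -0.868 -0.271  0.598]
 [ 0.909 -0.397 -0.127 -0.19 ]
 [ 0.002 -0.299  0.954  0.291]
 [ 0.     0.     0.     1.   ]]
12.175 [ 0.66840442 -0.15795888  0.14954658] [[-0.909 -0.416 -0.002]
 [-0.416  0.909  0.001]
 [ 0.002  0.002 -1.   ]] [-1.   0.6 -2.3] 0.017036761250268338
```

View pics/w4.png

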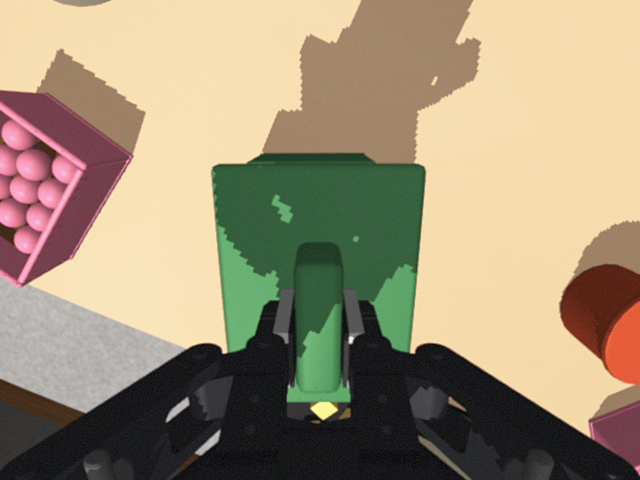

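The lid is square in the grip. Only the pot's near wall shows under it, from (248,158) to (375,158), so I'll check it against the prediction.

Run:
```python
from h import *
c=pickle.load(open("w4.pkl","rb")); a=np.radians(24.5)
R=np.array([[np.cos(a),-np.sin(a)],[np.sin(a),np.cos(a)]])
for z in(0,.064):
  print(pix(c,[[*(np.array([.6695,-.1587])+R@[-.055,s*.04]),z] for s in(1,-1)]).round(1))
h=cv2.cvtColor(c["frame"],cv2.COLOR_RGB2HSV); m=cv2.inRange(h,np.array((50,70,20)),np.array((90,255,255)))
for v in range(150,166): u=np.nonzero(m[v])[0]; print(v,u.min() if len(u) else 0,u.max() if len(u) else 0)
```

```text
[[367.6 152.7]
 [264.3 152.5]]
[[381.3 161.2]
 [249.9 161.1]]
150 0 0
151 0 0
152 0 0
153 0 0
154 261 363
155 261 363
156 260 365
157 258 366
158 256 368
159 254 369
160 253 371
161 251 372
162 249 373
163 248 374
164 247 413
165 218 418
```

Request:
{"fn": "step_arm", "kwargs": {"series": [[0.002,-0.0028,-0.02,0,0,0],[0,0,-0.025,0,0,0],[0,0,-0.013,0,0,0],[0,0,-0.008,0,0,0],[0,0,-0.004,0,0,0],[0,0,0,0,0,0],[0,0,0,0,0,0]]}}

```text
time_s: 13.05
tcp_pos: [0.6722, -0.1616, 0.0813]
ee_rot: [[-0.909, -0.416, 0.002], [-0.416, 0.909, -0.001], [-0.001, -0.001, -1.0]]
force: [-0.3, 0.7, -2.0]
width: 0.0167
grasp_force: 59.3
```

Request:
{"fn": "step_arm", "kwargs": {"series": [[0,0,-0.0015,0,0,0],[0,0,-0.0015,0,0,0],[0,0,0,0,0,0]]}}

```text
time_s: 13.42
tcp_pos: [0.6718, -0.1614, 0.0774]
ee_rot: [[-0.909, -0.416, 0.001], [-0.416, 0.909, -0.0], [-0.0, -0.0, -1.0]]
force: [-0.3, 0.3, -2.1]
width: 0.0166
grasp_force: 59.5
```

Request:
{"fn": "step_arm", "kwargs": {"series": [[-0.001,0.001,-0.001,0,0,0],[0,0,0,0,0,0]]}}

```text
time_s: 13.68
tcp_pos: [0.6716, -0.1611, 0.0775]
ee_rot: [[-0.909, -0.416, 0.003], [-0.416, 0.909, -0.002], [-0.002, -0.003, -1.0]]
force: [2.1, -2.8, 2.2]
width: 0.0171
grasp_force: 59.8
```

Request:
{"fn": "step_arm", "kwargs": {"series": [[0,0,-0.001,0,0,0],[0,0,0,0,0,0]]}}

```text
time_s: 13.92
tcp_pos: [0.6716, -0.1611, 0.0774]
ee_rot: [[-0.909, -0.416, 0.003], [-0.416, 0.909, -0.002], [-0.002, -0.003, -1.0]]
force: [0.4, -2.8, 4.6]
width: 0.0171
grasp_force: 60.3
```

Request:
{"fn": "step_arm", "kwargs": {"series": [[0,0,0,0,0,0],[0,0,0,0,0,0],[0,0,0,0,0,0],[0,0,0,0,0,0]], "fingers": 0.06}}

```text
time_s: 14.42
tcp_pos: [0.6702, -0.1601, 0.0746]
ee_rot: [[-0.909, -0.416, -0.001], [-0.416, 0.909, 0.0], [0.001, 0.001, -1.0]]
force: [1.1, -0.5, 0.4]
width: 0.0598
grasp_force: 0.0
```

Request:
{"fn": "step_arm", "kwargs": {"series": [[0,0,0.02,0,0,0],[0,0,0.04,0,0,0],[0,0,0.05,0,0,0],[0,0,0.05,0,0,0],[0,0,0,0,0,0],[0,0,0,0,0,0]]}}

```text
time_s: 15.18
tcp_pos: [0.6706, -0.1603, 0.2348]
ee_rot: [[-0.909, -0.416, 0.0], [-0.416, 0.909, 0.0], [-0.0, 0.0, -1.0]]
force: [-0.6, 0.2, -1.4]
width: 0.0596
grasp_force: 0.0
```

```bash
python3 look.py w5
python3 - <<'E'
from h import *
c=pickle.load(open("w5.pkl","rb"))
w=proj(c,blob(c,"green",(315,200),110)[:,0],.072)[:,:2].astype(np.float32)*1000
print(cv2.minAreaRect(w),cv2.boxPoints(cv2.minAreaRect(w)))
E
```

```text
[[-0.416 -0.867 -0.275  0.6  ]
 [ 0.909 -0.397 -0.125 -0.192]
 [-0.    -0.302  0.953  0.377]
 [ 0.     0.     0.     1.   ]]
15.225 [ 0.67004894 -0.16015726  0.23340915] [[-0.909 -0.416 -0.002]
 [-0.416  0.909  0.001]
 [ 0.002  0.002 -1.   ]] [-0.3 -0.1 -0.1] 0.05977799689120944
((668.52294921875, -162.03924560546875), (115.29312133789062, 86.06494903564453), 24.615379333496094) [[ 598.191   -146.92859]
 [ 634.0391  -225.17233]
 [ 738.8549  -177.1499 ]
 [ 703.0068   -98.90616]]
```

View pics/w5.png

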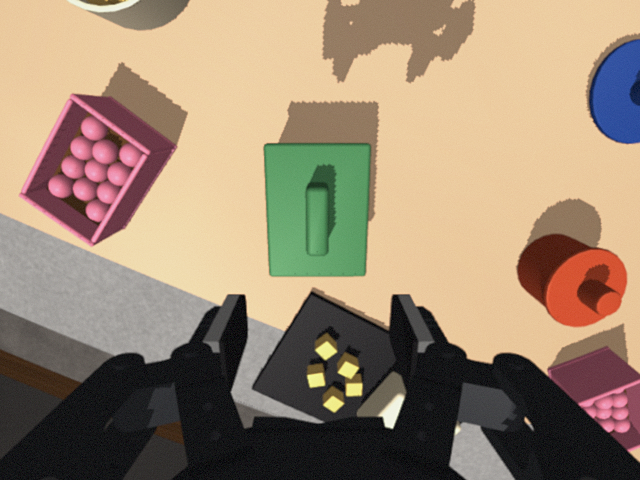

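The green lid sits flat on its pot at (317,210), aligned. Next is the cream lid.

Request:
{"fn": "step_arm", "kwargs": {"series": [[-0.03,-0.011,0,0,0,0],[-0.046,-0.017,0,0,0,0],[-0.046,-0.017,0,0,0,0],[-0.046,-0.017,0,0,0,0],[-0.046,-0.017,0,0,0,0],[-0.046,-0.017,0,0,0,0],[-0.047,-0.018,0,0,0,0],[0,0,0,0,0,0],[0,0,0,0,0,0]]}}

```text
time_s: 16.35
tcp_pos: [0.3633, -0.2738, 0.2336]
ee_rot: [[-0.91, -0.416, -0.001], [-0.416, 0.91, 0.002], [0.0, 0.003, -1.0]]
force: [-0.1, 0.1, -1.1]
width: 0.0601
grasp_force: 0.0
```

```bash
python3 look.py w6
python3 - <<'E'
from h import *
c=pickle.load(open("w6.pkl","rb"))
w=proj(c,blob(c,"cream",(317,200),90)[:,0],.016)[:,:2].astype(np.float32)*1000
print(cv2.minEnclosingCircle(w),cv2.contourArea(w)**.5*1.128,w.min(0),w.max(0))
E
```

```text
[[-0.416 -0.867 -0.274  0.293]
 [ 0.909 -0.396 -0.127 -0.306]
 [ 0.002 -0.302  0.953  0.376]
 [ 0.     0.     0.     1.   ]]
16.4 [ 0.36378602 -0.27372102  0.23392089] [[-0.909 -0.417 -0.001]
 [-0.417  0.909  0.002]
 [ 0.     0.002 -1.   ]] [ 0.1 -0.1  0.3] 0.05970712918277549
((359.7956237792969, -275.74322509765625), 59.21158218383789) 117.37614312453236 [ 300.66193 -334.33954] [ 418.95047 -217.25047]
```

View pics/w6.png

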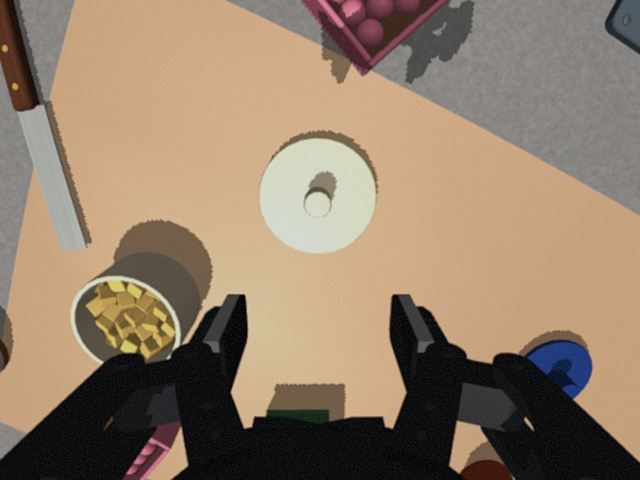

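The cream lid is at (318,195): (0.360, -0.276), 118 mm across as given. The cream pot's rim is partly visible at (128,320), so I'll fit it while descending.

Request:
{"fn": "step_arm", "kwargs": {"series": [[-0.0036,-0.002,-0.05,0,0,0],[0,0,-0.05,0,0,0],[0,0,-0.05,0,0,0],[0,0,-0.03,0,0,0],[0,0,-0.02,0,0,0],[0,0,-0.013,0,0,0],[0,0,0,0,0,0]]}}

```text
time_s: 17.27
tcp_pos: [0.3598, -0.2752, 0.021]
ee_rot: [[-0.909, -0.417, -0.002], [-0.417, 0.909, 0.002], [0.001, 0.003, -1.0]]
force: [-0.0, -0.1, 1.0]
width: 0.0599
grasp_force: 0.0
```

Request:
{"fn": "step_arm", "kwargs": {"series": [[0,0,0,0,0,0],[0,0,0,0,0,0],[0,0,0,0,0,0],[0,0,0,0,0,0],[0,0,0,0,0,0],[0,0,0,0,0,0]], "fingers": 0.015}}

```text
time_s: 18.02
tcp_pos: [0.3608, -0.277, 0.0237]
ee_rot: [[-0.909, -0.416, 0.002], [-0.416, 0.909, -0.001], [-0.001, -0.002, -1.0]]
force: [0.3, 0.6, 6.1]
width: 0.0239
grasp_force: 59.4
```

Run:
```python
from h import *
c=pickle.load(open("w6.pkl","rb")); h=cv2.cvtColor(c["frame"],cv2.COLOR_RGB2HSV)
m=cv2.inRange(h,np.array((15,0,175)),np.array((60,70,255)))&win(h.shape,60,195,265,375)
print(ring(c,m,.07,.0525))
c=pickle.load(open("top0.pkl","rb")); h=cv2.cvtColor(c["frame"],cv2.COLOR_RGB2HSV)
m=cv2.inRange(h,np.array((15,0,120)),np.array((60,60,255)))&win(h.shape,445,495,192,242)
print(ring(c,m,.07,.0525))
```

```text
(array([ 541.78969272, -397.24990226]), array([ 541.65282506, -397.34712898,   52.31754929]), np.float64(1.2182773771228832), 921)
(array([ 544.92476457, -396.05919091]), array([ 544.92509425, -396.06055611,   52.39169461]), np.float64(1.9435445675663663), 304)
```

Request:
{"fn": "step_arm", "kwargs": {"series": [[0,0,0.01,0,0,0],[0,0,0.04,0,0,0],[0,0,0.05,0,0,0],[0.01,-0.007,0.05,0,0,0],[0.03,-0.02,0,0,0,0],[0.033,-0.022,0,0,0,0],[0.033,-0.022,0,0,0,0],[0.033,-0.022,0,0,0,0],[0.03,-0.019,0,0,0,0],[0.013,-0.009,0,0,0,0],[0,0,0,0,0,0],[0,0,0,0,0,0]]}}

```text
time_s: 19.52
tcp_pos: [0.5411, -0.3969, 0.1716]
ee_rot: [[-0.909, -0.416, -0.002], [-0.416, 0.909, 0.001], [0.001, 0.002, -1.0]]
force: [-0.9, 0.5, -2.2]
width: 0.0242
grasp_force: 59.6
```

```bash
python3 look.py w7
```

```text
[[-0.416 -0.867 -0.273  0.471]
 [ 0.909 -0.397 -0.126 -0.429]
 [ 0.001 -0.301  0.954  0.314]
 [ 0.     0.     0.     1.   ]]
19.575 [ 0.54117555 -0.39686492  0.17203266] [[-0.909 -0.416 -0.001]
 [-0.416  0.909  0.001]
 [ 0.001  0.001 -1.   ]] [ 0.   0.9 -1.7] 0.02409589171675515
```

View pics/w7.png

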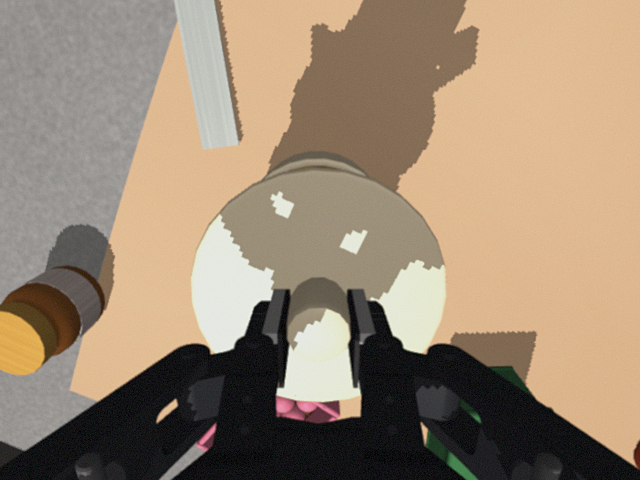

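The held lid is centred over the pot: the sliver of pot wall at (320,160) lines up with the lid's axis at u≈319. Lowering.

Request:
{"fn": "step_arm", "kwargs": {"series": [[0.001,0,-0.025,0,0,0],[0,0,-0.025,0,0,0],[0,0,-0.016,0,0,0],[0,0,-0.01,0,0,0],[0,0,-0.005,0,0,0],[0,0,0,0,0,0],[0,0,0,0,0,0]]}}

```text
time_s: 20.45
tcp_pos: [0.5434, -0.3978, 0.0923]
ee_rot: [[-0.909, -0.416, 0.001], [-0.416, 0.909, -0.001], [-0.001, -0.002, -1.0]]
force: [0.1, -0.0, -2.2]
width: 0.0243
grasp_force: 59.6
```

Request:
{"fn": "step_arm", "kwargs": {"series": [[0,0,-0.0015,0,0,0],[0,0,-0.0015,0,0,0],[0,0,0,0,0,0]]}}

```text
time_s: 20.82
tcp_pos: [0.5429, -0.3973, 0.088]
ee_rot: [[-0.909, -0.416, -0.0], [-0.416, 0.909, 0.0], [0.0, 0.0, -1.0]]
force: [0.5, -0.6, -2.3]
width: 0.0239
grasp_force: 59.6
```

Request:
{"fn": "step_arm", "kwargs": {"series": [[0,0,-0.001,0,0,0],[0,0,0,0,0,0]]}}

```text
time_s: 21.08
tcp_pos: [0.5429, -0.3973, 0.087]
ee_rot: [[-0.909, -0.416, -0.0], [-0.416, 0.909, 0.0], [0.0, 0.0, -1.0]]
force: [-0.2, 0.0, -2.0]
width: 0.0244
grasp_force: 59.6
```

Request:
{"fn": "step_arm", "kwargs": {"series": [[0,0,-0.001,0,0,0],[0,0,-0.0005,0,0,0],[0,0,0,0,0,0]]}}

```text
time_s: 21.45
tcp_pos: [0.5429, -0.3974, 0.0858]
ee_rot: [[-0.909, -0.416, 0.0], [-0.416, 0.909, -0.0], [0.0, -0.0, -1.0]]
force: [-0.7, 1.0, -1.8]
width: 0.0237
grasp_force: 59.9
```

Request:
{"fn": "step_arm", "kwargs": {"series": [[0,0,-0.0008,0,0,0],[0,0,0,0,0,0]]}}

```text
time_s: 21.7
tcp_pos: [0.5429, -0.3973, 0.0858]
ee_rot: [[-0.909, -0.416, 0.0], [-0.416, 0.909, -0.0], [-0.0, -0.0, -1.0]]
force: [-1.6, 1.5, 2.6]
width: 0.0239
grasp_force: 60.1
```

Contact at the expected height. I'll release, rise, and go on to the blue lid by way of a look.

Request:
{"fn": "step_arm", "kwargs": {"series": [[0,0,-0.0005,0,0,0],[0,0,0,0,0,0],[0,0,0,0,0,0],[0,0,0,0,0,0],[0,0,0,0,0,0]], "fingers": 0.06}}

```text
time_s: 22.32
tcp_pos: [0.5429, -0.3974, 0.0843]
ee_rot: [[-0.909, -0.416, 0.0], [-0.416, 0.909, 0.0], [-0.0, 0.0, -1.0]]
force: [0.7, -0.3, 0.3]
width: 0.0601
grasp_force: 0.0
```

Request:
{"fn": "step_arm", "kwargs": {"series": [[0,0,0.02,0,0,0],[0,0,0.04,0,0,0],[0,0,0.05,0,0,0],[0,0,0.04,0,0,0],[0,0,0,0,0,0],[0,0,0,0,0,0]]}}

```text
time_s: 23.08
tcp_pos: [0.543, -0.3974, 0.2339]
ee_rot: [[-0.909, -0.416, -0.0], [-0.416, 0.909, 0.0], [0.0, 0.0, -1.0]]
force: [0.2, -0.7, -0.2]
width: 0.06
grasp_force: 0.0
```

```bash
python3 look.py w8
python3 - <<'E'
from h import *
c=pickle.load(open("w8.pkl","rb"))
w=proj(c,blob(c,"cream",(317,200),100)[:,0],.078)[:,:2].astype(np.float32)*1000
print(cv2.minEnclosingCircle(w),cv2.contourArea(w)**.5*1.128)
E
```

```text
[[-0.416 -0.867 -0.275  0.472]
 [ 0.909 -0.397 -0.125 -0.429]
 [-0.    -0.302  0.953  0.376]
 [ 0.     0.     0.     1.   ]]
23.125 [ 0.54255988 -0.39699935  0.23271692] [[-0.909 -0.416 -0.002]
 [-0.416  0.909  0.002]
 [ 0.001  0.002 -1.   ]] [-0.4  0.7  0.2] 0.05978122676072732
((542.5347900390625, -397.85919189453125), 59.29668426513672) 116.83038913232201
```

Request:
{"fn": "step_arm", "kwargs": {"series": [[-0.005,0.025,0,0,0,0],[-0.011,0.05,0,0,0,0],[-0.011,0.05,0,0,0,0],[-0.011,0.05,0,0,0,0],[-0.011,0.05,0,0,0,0],[-0.011,0.05,0,0,0,0],[-0.011,0.05,0,0,0,0],[-0.011,0.05,0,0,0,0],[-0.011,0.05,0,0,0,0],[-0.008,0.05,0,0,0,0],[0,0,0,0,0,0],[0,0,0,0,0,0]]}}

```text
time_s: 24.62
tcp_pos: [0.4413, 0.0774, 0.2329]
ee_rot: [[-0.909, -0.417, -0.002], [-0.417, 0.909, -0.001], [0.003, 0.0, -1.0]]
force: [-0.3, -0.7, 0.5]
width: 0.0601
grasp_force: 0.0
```

```bash
python3 look.py w9
python3 - <<'E'
from h import *
c=pickle.load(open("w9.pkl","rb"))
k=blob(c,"blue",(317,200),90); w=proj(c,k[:,0],.016)[:,:2].astype(np.float32)*1000
print(cv2.minEnclosingCircle(w),cv2.contourArea(w)**.5*1.128,k[:,0].min(0),k[:,0].max(0))
E
```

```text
[[-0.417 -0.867 -0.272  0.371]
 [ 0.909 -0.398 -0.125  0.045]
 [-0.    -0.3    0.954  0.376]
 [ 0.     0.     0.     1.   ]]
24.675 [0.4415711  0.0769017  0.23316773] [[-0.91  -0.415 -0.002]
 [-0.415  0.91  -0.001]
 [ 0.002  0.    -1.   ]] [-0.2 -0.2 -0.1] 0.0603369672926215
((438.67205810546875, 77.98477172851562), 48.67680740356445) 96.52468582692501 [271 151] [368 246]
```

Request:
{"fn": "step_arm", "kwargs": {"series": [[-0.0026,0.0008,-0.05,0,0,0],[0,0,-0.05,0,0,0],[0,0,-0.05,0,0,0],[0,0,-0.03,0,0,0],[0,0,-0.02,0,0,0],[0,0,-0.0125,0,0,0],[0,0,0,0,0,0]]}}

```text
time_s: 25.55
tcp_pos: [0.4386, 0.0776, 0.0209]
ee_rot: [[-0.91, -0.415, -0.002], [-0.415, 0.91, -0.0], [0.002, 0.001, -1.0]]
force: [0.1, -0.4, 0.4]
width: 0.0601
grasp_force: 0.0
```

Request:
{"fn": "step_arm", "kwargs": {"series": [[0,0,0,0,0,0],[0,0,0,0,0,0],[0,0,0,0,0,0],[0,0,0,0,0,0],[0,0,0,0,0,0],[0,0,0,0,0,0]], "fingers": 0.015}}

```text
time_s: 26.3
tcp_pos: [0.4407, 0.0785, 0.0234]
ee_rot: [[-0.909, -0.416, 0.003], [-0.416, 0.909, -0.0], [-0.003, -0.001, -1.0]]
force: [-0.6, -0.6, 5.9]
width: 0.024
grasp_force: 59.6
```

Request:
{"fn": "step_arm", "kwargs": {"series": [[0,0,0.01,0,0,0],[0,0,0.045,0,0,0],[0,0,0.055,0,0,0],[0,0.01,0.055,0,0,0],[0.01,0.04,0.055,0,0,0],[0.02,0.05,0.01,0,0,0],[0.02,0.05,0,0,0,0],[0.02,0.05,0,0,0,0],[0.02,0.05,0,0,0,0],[0.02,0.05,0,0,0,0],[0.005,0.009,0,0,0,0],[0,0,0,0,0,0]]}}

```text
time_s: 27.8
tcp_pos: [0.553, 0.3846, 0.2449]
ee_rot: [[-0.909, -0.418, -0.003], [-0.418, 0.909, -0.002], [0.003, -0.0, -1.0]]
force: [-0.0, -0.5, -1.3]
width: 0.0235
grasp_force: 59.2
```

```bash
python3 look.py w10
```

```text
[[-0.418 -0.867 -0.272  0.483]
 [ 0.909 -0.399 -0.124  0.353]
 [-0.001 -0.299  0.954  0.388]
 [ 0.     0.     0.     1.   ]]
27.85 [0.55295652 0.3837993  0.24589852] [[-0.909 -0.417 -0.002]
 [-0.417  0.909 -0.001]
 [ 0.002 -0.    -1.   ]] [-0.3  0.4 -1.1] 0.024051789233698363
```

View pics/w10.png

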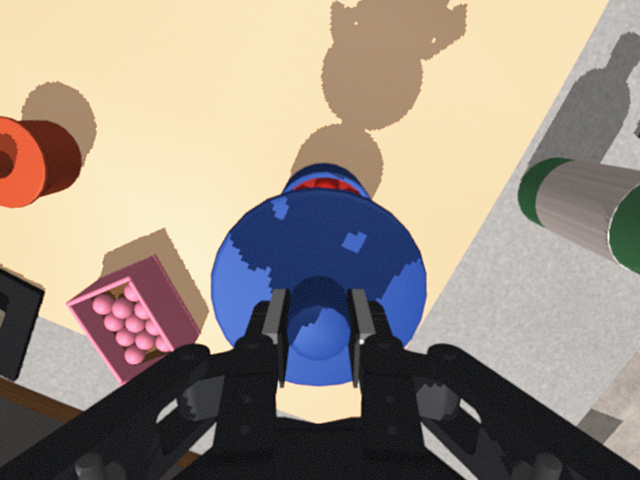

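The blue pot's near rim shows at (327,180), slightly right of the held lid's axis at u≈319. I'll fit the bright rim arc.

Run:
```python
from h import *
c=pickle.load(open("w10.pkl","rb")); h=cv2.cvtColor(c["frame"],cv2.COLOR_RGB2HSV)
print(h[162:186,327].tolist())
m=cv2.inRange(h,np.array((100,100,150)),np.array((130,255,255)))&win(h.shape,278,378,160,197)
v,u=np.nonzero(m); k=np.hypot(u-319,(v-287)*1.0)>100; 
mm=np.zeros_like(m); mm[v[k],u[k]]=255
print(ring(c,mm,.078,.0435))
d=cv2.inRange(h,np.array((100,80,20)),np.array((130,255,255)))&win(h.shape,278,378,155,184)
for r in range(160,184,3): q=np.nonzero(d[r])[0]; print(r,q.min() if len(q) else 0,q.max() if len(q) else 0)
# wrist frame seen from w1: pot whole
c=pickle.load(open("w1.pkl","rb")); h=cv2.cvtColor(c["frame"],cv2.COLOR_RGB2HSV)
m=cv2.inRange(h,np.array((100,100,140)),np.array((130,255,255)))&win(h.shape,462,560,290,390)
print(ring(c,m,.078,.0435))
f=pickle.load(open("w10.pkl","rb"))["frame"].copy(); f[mm>0]=(255,0,255)
g=c["frame"].copy(); g[m>0]=(255,0,255)
cv2.imwrite("pics/rim.png",cv2.resize(np.hstack([f[140:240,260:390],g[280:380,430:560]])[:,:,::-1],(780,300),interpolation=0))
```

```text
[[14, 74, 137], [143, 26, 80], [114, 171, 67], [112, 170, 69], [114, 169, 74], [110, 192, 69], [112, 164, 70], [111, 164, 73], [111, 162, 66], [111, 182, 98], [111, 171, 152], [111, 165, 190], [112, 162, 202], [111, 157, 205], [112, 155, 194], [124, 116, 134], [167, 170, 99], [2, 228, 102], [2, 211, 117], [2, 222, 130], [2, 221, 142], [1, 215, 161], [2, 221, 175], [1, 207, 198]]
(array([558.75533483, 392.69183192]), array([559.66891533, 393.02714459,  44.35942235]), np.float64(1.1099630717209032), 386)
160 0 0
163 0 0
166 309 337
169 302 344
172 298 348
175 294 352
178 291 355
181 289 357
(array([558.3433362 , 391.85179402]), array([558.19824299, 392.0944047 ,  43.28183662]), np.float64(0.58556619246022), 232)
```

View pics/rim.png

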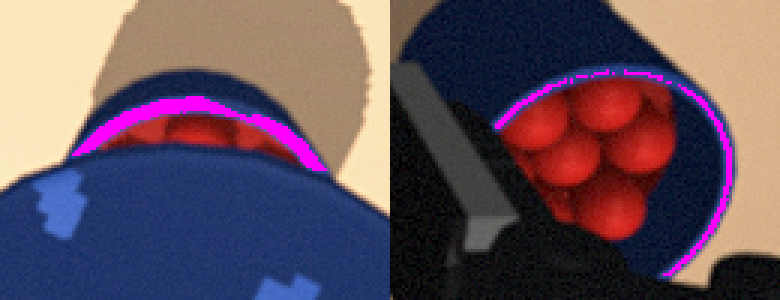

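Both fits agree on (0.5585, 0.392). I'll correct by (+5.5, +8) mm and lower.

Request:
{"fn": "step_arm", "kwargs": {"series": [[0.0055,0.008,-0.03,0,0,0],[0,0,-0.04,0,0,0],[0,0,-0.035,0,0,0],[0,0,-0.02,0,0,0],[0,0,-0.012,0,0,0],[0,0,-0.007,0,0,0],[0,0,-0.003,0,0,0],[0,0,0,0,0,0],[0,0,0,0,0,0]]}}

```text
time_s: 28.98
tcp_pos: [0.5594, 0.3921, 0.1009]
ee_rot: [[-0.909, -0.416, 0.001], [-0.416, 0.909, 0.001], [-0.002, 0.0, -1.0]]
force: [0.2, 0.5, -1.4]
width: 0.0239
grasp_force: 59.2
```

Request:
{"fn": "step_arm", "kwargs": {"series": [[0,0,-0.0015,0,0,0],[0,0,-0.0015,0,0,0],[0,0,0,0,0,0]]}}

```text
time_s: 29.35
tcp_pos: [0.5588, 0.3917, 0.0966]
ee_rot: [[-0.909, -0.416, -0.0], [-0.416, 0.909, -0.0], [0.001, -0.0, -1.0]]
force: [-0.3, 0.5, -0.6]
width: 0.0238
grasp_force: 59.2
```

Request:
{"fn": "step_arm", "kwargs": {"series": [[0,0,-0.001,0,0,0],[0,0,-0.001,0,0,0],[0,0,0,0,0,0]]}}

```text
time_s: 29.72
tcp_pos: [0.5588, 0.3918, 0.0947]
ee_rot: [[-0.909, -0.416, -0.0], [-0.416, 0.909, -0.0], [0.0, -0.0, -1.0]]
force: [-0.1, -0.4, -1.2]
width: 0.024
grasp_force: 59.2
```

Request:
{"fn": "step_arm", "kwargs": {"series": [[0,0,-0.0008,0,0,0],[0,0,0,0,0,0]]}}

```text
time_s: 29.98
tcp_pos: [0.5589, 0.3918, 0.094]
ee_rot: [[-0.909, -0.416, -0.0], [-0.416, 0.909, -0.0], [0.0, -0.0, -1.0]]
force: [-0.2, 0.0, -0.6]
width: 0.0241
grasp_force: 59.2
```

Request:
{"fn": "step_arm", "kwargs": {"series": [[0,0,-0.0008,0,0,0],[0,0,0,0,0,0]]}}

```text
time_s: 30.22
tcp_pos: [0.5589, 0.3919, 0.0936]
ee_rot: [[-0.909, -0.416, 0.0], [-0.416, 0.909, 0.0], [-0.0, 0.0, -1.0]]
force: [-0.2, -0.5, -1.6]
width: 0.0243
grasp_force: 59.5
```

Request:
{"fn": "step_arm", "kwargs": {"series": [[0,0,-0.0008,0,0,0],[0,0,0,0,0,0]]}}

```text
time_s: 30.48
tcp_pos: [0.559, 0.3919, 0.0935]
ee_rot: [[-0.909, -0.416, 0.001], [-0.416, 0.909, 0.0], [-0.001, -0.0, -1.0]]
force: [-2.0, -0.7, 4.9]
width: 0.024
grasp_force: 59.6
```

Seated. I'll release, rise, move clear of the view, and check with the scene and top cameras.

Request:
{"fn": "step_arm", "kwargs": {"series": [[0,0,0,0,0,0],[0,0,0,0,0,0],[0,0,0,0,0,0],[0,0,0,0,0,0]], "fingers": 0.06}}

```text
time_s: 30.98
tcp_pos: [0.5589, 0.3918, 0.0923]
ee_rot: [[-0.909, -0.416, -0.0], [-0.416, 0.909, -0.0], [0.0, -0.0, -1.0]]
force: [0.3, 0.5, -0.5]
width: 0.0601
grasp_force: 0.0
```

Request:
{"fn": "step_arm", "kwargs": {"series": [[0,0,0.02,0,0,0],[0,0,0.04,0,0,0],[0,0,0.05,0,0,0],[0,0,0.03,0,0,0],[-0.03,-0.03,0,0,0,0],[-0.04,-0.03,0,0,0,0],[-0.04,-0.03,0,0,0,0],[-0.04,-0.03,0,0,0,0],[0,0,0,0,0,0]]}}

```text
time_s: 32.1
tcp_pos: [0.4056, 0.27, 0.2319]
ee_rot: [[-0.909, -0.416, -0.002], [-0.416, 0.909, -0.001], [0.003, -0.0, -1.0]]
force: [0.8, -0.1, -0.1]
width: 0.0599
grasp_force: 0.0
```

Run:
```python
from workcell import env
from h import *
fs=[]
for n in("scene","top"):
    c=env.camera(n); fs.append(c["frame"])
    pickle.dump(c,open(n+"1.pkl","wb"))
a=cv2.resize(fs[0][130:480,60:620],(800,500)); cv2.imwrite("pics/final.png",a[:,:,::-1])
cv2.imwrite("pics/finalt.png",cv2.resize(fs[1][90:390,110:590],(800,500))[:,:,::-1])
c0=pickle.load(open("top0.pkl","rb"))
```

```text
(no output)
```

View pics/final.png

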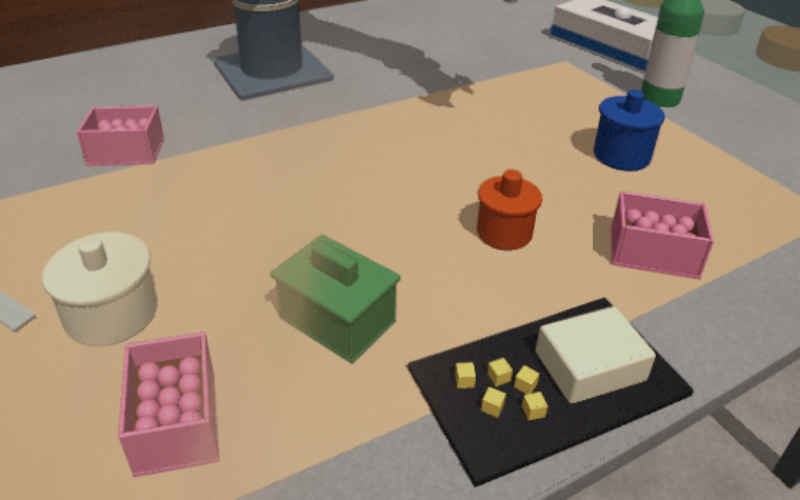

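View pics/finalt.png

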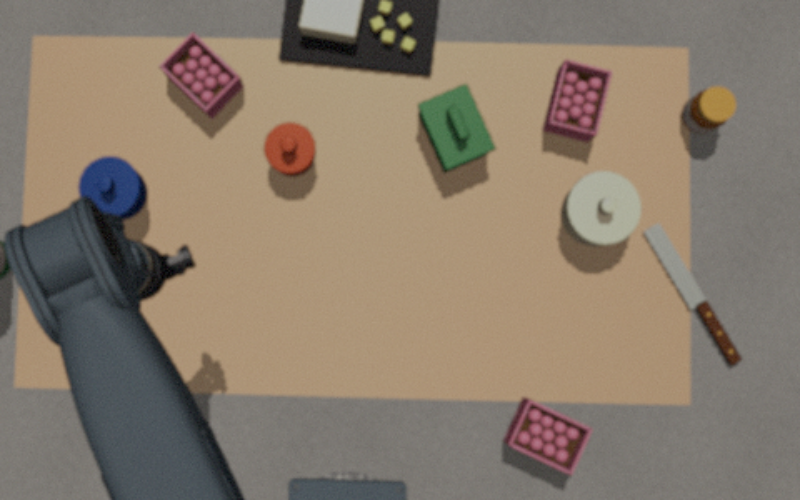

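The final views show all four lids flat on their matching pots: cream at crop (100,285), green (335,290), terracotta (510,210) and blue (628,130). Nothing else was disturbed, and the arm is clear.

```bash
python3 -c "
from workcell import env
print(env.close_job())"
```

```text
the job is handed in; nothing more can be done
None
```

All four lids are seated level and centred to within about 3 mm on their matching pots, with nothing else moved; the job was handed in at about 32 s, and no verdict was returned.

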